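# Release the pawl and back off the blue hoist winch

### The job

The strap is off the blue bike-hoist winch on the bench. Lift its yellow pawl clear of the ratchet teeth by swinging the pawl's upright post counter-clockwise about its pivot, then turn the blue crank backward, counter-clockwise seen from above, until the crank arm lies over the green stripe on the bed plate. Leave the pawl lifted, and do not touch the red winch.

Things in the scene. Friction and masses are not known exactly. Their poses are not given: they have to be found in the camera images.
- blue_winch: Hand winch, blue drum and crank, bolted flat to the bench. Origin: on the drum's vertical axis, at bench height; z up. Grey bed plate 215 x 150 x 6 mm, x -110 to +105. Steel ratchet wheel: 60 mm tip radius, 66 mm high, turns with the crank. Green stripe on the plate along -x, 62 to 108 mm out. Highest parts near the axis: crank arm 82, hub nut 94 mm. Pawl pivot at x 83, y 28 mm, on the side away from the stripe.
- blue_post (a point): Middle of the yellow upright post on the blue winch's pawl, 92 mm above the bench. The post is round, 14 mm in diameter, from 66 to 118 mm high, 35 mm from the pawl's vertical pivot (toward the winch's +x when the pawl is down). The rest of the pawl is flat, below 70 mm. The crank swings past inside the post.
- blue_pawl (a joint): Angle of that pawl, rad: 0 = nose fully down in the teeth, growing counter-clockwise seen from above as it lifts out. It clears the tooth tips from 0.25 on; its stop is at 0.95. Stiff hinge (about 2 N at the post), stays where it is left. With the pawl down the wheel cannot turn backward.
- blue_grip (a point): Middle of the blue winch's upright blue crank grip, 110 mm above the bench. A round sleeve 25 mm in diameter, from 83 to 138 mm high, free to spin on its pin at the crank arm's end, 85 mm from the drum axis.
- blue_crank (a joint): Angle of the blue winch's crank and drum about the drum axis, rad, growing counter-clockwise seen from above (backward, unwinding). At 0 the arm points along the winch's +y, at 1.571 along its -x, over the green stripe. Starts near 0. Stiff (about 3 N at the grip), stays where it is left.
- red_winch: The same winch with red drum and crank, also bolted down; same frame and sizes. Not part of the job: do not touch it.

How it is judged:
By the outcome, as a careful person would: the job done as asked, in the order asked, and still so for the second after the job is handed in, with the robot touching nothing.
It also fails if it takes over 43 s, if anything falls off the work surface, if the arm or the gripper's body presses on something with over 40 N, if the wrist force passes 120 N, or if a joint passes its speed limit or range.

### The arm

A 6-joint arm with a two-finger parallel gripper is mounted at the origin on the work surface. World frame = base frame: x ahead of the robot, y to its left, z up, the work surface at z = 0. Lengths are in mm, angles in degrees, forces in N, time in s.
With the tool pointing down it reaches from about 400 to 925 mm from the base axis. Payload 3.4 kg.
Tool frame: the origin (TCP) lies between the finger pads; the fingertips stand 19 mm ahead of it and the grasp point (between the pads) is the TCP; z points along the fingers, y is the line along which they close (so a half turn about z gives the same grasp; the last joint's range is limited). The gripper opens to 85 mm and grips with 20 to 120 N. Pads are 22 mm wide; open, the fingers measure 114 mm over their backs; the gripper's body (76 mm by 85 mm) begins 54 mm behind the grasp point. The pads swing forward as they close: fully open they stand 13 mm farther back than shut.
Start: joints at [72.393, 17.578, 86.31, -0, 76.112, -4.211], TCP at [133.237, 559.356, 250.305] pointing down, gripper open.
Joint ranges: [-179.03, 179.03], [-60, 130.46], [8.19, 133.38], [-81.62, 261.62], [5.75, 156.47], [-153.77, 153.77]. Speed limits (degrees/s): [147.25, 147.25, 180, 180, 180, 180].

### API

Orientations are given as a 3x3 rotation matrix whose columns are the frame's x, y, z axes.
In Python, from rig import sensors, eyes, robot, spotter gives the robot as it stands.
- The arm moves only by the tool arm_command, never from a script. Its argument "commands" is a list of rows, each an object with "slide": the shift along the tool's x, y, z in mm, a list of three; "turn": the turn, a rotation vector about the tool's x, y, z in rad, a list of three. In form: [{"slide": [x, y, z], "turn": [ax, ay, az]}, ...]. A call has 1 to 10 rows; each row is the pose to reach, as a shift and turn from the pose commanded when the call began, along the tool's axes at that moment; what a row does not reach only later rows make up. A row lasts 1/12 s, in which the tool goes at most 41.7 mm and 7.16 degrees, less where a joint would pass 70% of its speed; a pose out of reach is approached as far as the arm can. A call with a gripper value outside its range is refused whole. "jaw" is the opening, from 0 (shut) to 1 (fully open), set as the call begins (left out, the last holds). The fingers move at their own pace and stop on an object; "grip_force" is the grip in N (left out, the last holds). Time passes only in rows, so rows that repeat a pose let the fingers close. It gives the time, the measured TCP pose, the force and the opening at its end, in the units of the state.
- sensors.get_obs(): the state, without advancing time (a new reading comes with each control period).
- eyes.get_image(name): name is "side" or "top" or "wrist"; returns a dict with "image" (384x512x3 uint8, red, green, blue), "range_z" (384x512 float32, mm along the optical axis (not along the pixel's ray), 0 where there is no reading), "intrinsics" (3x3 intrinsics, pixels), "world_from_camera" (4x4, takes a point from camera to world coordinates). Camera axes: x right, y down, z forward; pixel columns grow to the right and rows downward; lengths in mm; the calibration is good to about 2 mm. A picture is of the moment at which its call begins.
- robot.close_job(): hands the job in, once; it reports no verdict.
Trained networks look in the newest picture that a camera, given by its name, has taken for a name from the list of things; names that differ only in an ending like _2 or _b are one class to them, and where a whole thing is asked for, a point or a joint stands for the part that bears it (a point fixed in the world has none). Each returns a list of dicts, best first, with "confidence" (0 to 1); they miss things now and then, are a little off and sometimes report something else, mostly with a low value. They report only what shows in the picture. A call takes as long as a camera call.
- spotter.recognise(camera, thing): "uv" ([column, row] in pixels, amid what is visible of it).
- spotter.silhouettes(camera, thing): "pixels" (384x512 bool, what is visible of it) and "uv" ([column, row] in pixels, amid what is visible of it).
- spotter.pinpoint(camera, thing): "uv" ([column, row] in pixels: a listed point, or the origin of a listed thing).
The state is a dict: "clock": time; "joints": joint angles; "qvel": joint speeds; "effort": joint torques, N m; "tool_pos": TCP position; "tcp_rot": TCP orientation; "wrist_force": force on the tool from outside, world axes, zero at the start; "torque": the same for the moment, N m; "grip_width": finger opening in mm.
Only numpy, scipy, OpenCV 4.12 (cv2) and the standard library are available. Lean on these libraries where they do the work, as an engineer would, in place of code of your own. Each camera call takes 0.05 s, during which the arm holds its last target. There are 200 camera calls.

## Working session

There is one attempt and no reset: what is moved stays moved. The work goes in short steps, Python scripts to look and compute and a tool call to move; the robot and the scene stay as the last step left them, time stands still between calls to the robot, and variables do not carry over. Pictures are saved under pics/ and viewed, on a budget of 10 in all, crops included, one or two more only if the job needs it, and the job is handed in when it is done.

Besides the shell and the picture viewer there is one more tool, called after ">>>" as name(argument=value, ...), one argument or row to a line, values as JSON. arm_command: Moves the arm, as the interface text tells. Its arguments: {"type":"object","properties":{"commands":{"type":"array"},"jaw":{"type":"number"},"grip_force":{"type":"number"}},"required":["commands"]}

```bash
mkdir -p pics
cat > h.py <<'E'
import numpy as np, cv2
from rig import sensors, eyes, robot, spotter
def w(im,uv,z=None,height=None):
    K=im["intrinsics"];T=im["world_from_camera"]
    r=np.linalg.inv(K)@np.array([uv[0],uv[1],1.]);d=T[:3,:3]@r;o=T[:3,3]
    s=(height-o[2])/d[2] if height is not None else z
    return o+s*d
def save(im,n): cv2.imwrite(f"pics/{n}.png",im["image"][:,:,::-1])
E
python3 - <<'E'
from h import *
o=sensors.get_obs();print(o["clock"],o["tool_pos"],o["tcp_rot"])
ims=[]
for c in("top","side"):
    im=eyes.get_image(c);save(im,c);ims.append(im["image"])
    for n,h in(("blue_winch",0),("red_winch",0),("blue_post",92),("blue_grip",110)):
        for d in spotter.pinpoint(c,n)[:3]:
            print(c,n,np.round(d["uv"]),round(d["confidence"],2),np.round(w(im,d["uv"],height=h)))
cv2.imwrite("pics/both.png",np.hstack([cv2.resize(i,(400,300)) for i in ims])[:,:,::-1])
E
```

```text
0.0 [133.03708802 558.73992454 249.3796883 ] [[-9.72788867e-01  2.31692617e-01 -5.93535466e-04]
 [ 2.31693340e-01  9.72786972e-01 -1.92454328e-03]
 [ 1.31481098e-04 -2.00969249e-03 -9.99997972e-01]]
top blue_winch [177. 210.] 0.58 [527. 233.   0.]
top red_winch [332. 206.] 0.94 [ 526. -175.    0.]
top blue_post [173. 160.] 0.76 [643. 221.  92.]
side blue_winch [204. 312.] 0.68 [524. 238.  -0.]
side red_winch [318. 192.] 0.66 [ 534. -179.    0.]
side blue_post [145. 230.] 0.79 [643. 227.  92.]
side blue_grip [142. 277.] 0.89 [554. 315. 110.]
```

View pics/top.png

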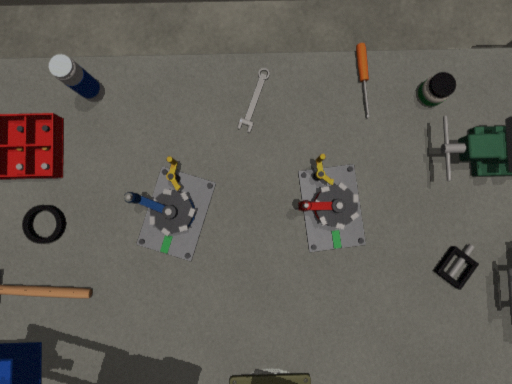

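View pics/side.png

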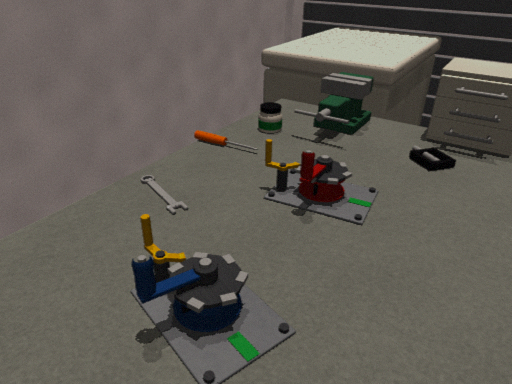

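```bash
cat >> h.py <<'E'
def blob(im,m,height):
    n,l,s,c=cv2.connectedComponentsWithStats(m.astype(np.uint8))
    return [(s[i,4],np.round(c[i],1),np.round(w(im,c[i],height=height),1)) for i in range(1,n) if s[i,4]>25]
E
python3 - <<'E'
from h import *
for c in("top","side"):
    im=eyes.get_image(c)
    hsv=cv2.cvtColor(im["image"],cv2.COLOR_RGB2HSV)
    g=(abs(hsv[...,0].astype(int)-60)<12)&(hsv[...,1]>180)
    print(c,"stripe",blob(im,g,6))
    y=(abs(hsv[...,0].astype(int)-23)<8)&(hsv[...,1]>150)&(hsv[...,2]>90)
    print(c,"yellow",blob(im,y,70))
    # world cloud of blue/yellow bits
    v,u=np.mgrid[:384,:512];z=im["range_z"]
    P=np.stack([(u-im["intrinsics"][0,2])/im["intrinsics"][0,0]*z,(v-im["intrinsics"][1,2])/im["intrinsics"][1,1]*z,z,np.ones_like(z)],-1)@im["world_from_camera"].T
    P=P[...,:3]
    box=(z>0)&(abs(P[...,0]-560)<150)&(abs(P[...,1]-235)<130)
    b=(abs(hsv[...,0].astype(int)-110)<12)&(hsv[...,1]>120)&box
    G=P[b&(P[...,2]>100)];print("grip",len(G),G.mean(0),G.min(0),G.max(0))
    G=P[y&box&(P[...,2]>85)];print("post",len(G),G.mean(0),G.min(0),G.max(0))
    G=P[box&(P[...,2]>87)&~b&~y&(np.hypot(P[...,0]-527,P[...,1]-234)<40)];print("nut",len(G),G.mean(0) if len(G) else 0)
    G=P[box&(P[...,2]>3)&(P[...,2]<12)];r=cv2.minAreaRect(G[:,:2].astype(np.float32));print("plate",r)
E
```

```text
top stripe []
top yellow [(np.int32(129), array([322.8, 173.4]), array([ 604.7, -141.4,   70. ])), (np.int32(136), array([173.5, 176.6]), array([606.1, 224.9,  70. ]))]
grip 53 [553.11514563 300.73288617 122.50337071] [545.24101697 297.98993728 100.7641662 ] [563.43069466 306.79138143 139.79860314]
post 23 [641.24543787 223.05474112 119.45540882] [636.47326113 218.00308585 117.34726716] [646.16529081 228.17511011 122.87722105]
nut 142 [520.29649981 232.82668089  90.56647235]
plate ((559.7128295898438, 235.4215087890625), (259.3584899902344, 299.424560546875), 89.85580444335938)
side stripe [(np.int32(121), array([269.7, 125.4]), array([ 827.6, -459.2,    6. ])), (np.int32(89), array([359.5, 201.9]), array([ 440.3, -182.4,    6. ])), (np.int32(400), array([243., 346.]), array([439.4, 260.6,   6. ]))]
side yellow [(np.int32(88), array([283.8, 164. ]), array([ 601.2, -133.9,   70. ])), (np.int32(37), array([144.6, 216.2]), array([698.3, 177.4,  70. ])), (np.int32(244), array([164.2, 253. ]), array([601.7, 231.3,  70. ]))]
grip 480 [547.70573826 317.1270223  119.64710869] [541.66625922 302.37747982 100.0453804 ] [561.3115781  324.84311699 137.98471712]
post 37 [642.09218894 224.62896402 116.99070015] [636.23601849 218.36626461 115.65402507] [648.38012323 231.0371843  119.25124744]
nut 237 [519.18242389 235.48105918  89.85769914]
plate ((518.4229125976562, 234.4359130859375), (150.77865600585938, 215.09437561035156), 71.48377990722656)
```

>>> arm_command(
  commands=[
    {"slide":[-582,-245,50],"turn":[0,0,0]},
    {"slide":[-582,-245,50],"turn":[0,0,0]},
    {"slide":[-582,-245,50],"turn":[0,0,0]},
    {"slide":[-582,-245,50],"turn":[0,0,0]},
    {"slide":[-582,-245,50],"turn":[0,0,0]},
    {"slide":[-582,-245,50],"turn":[0,0,0]},
    {"slide":[-582,-245,50],"turn":[0,0,0]},
    {"slide":[-582,-245,50],"turn":[0,0,0]},
    {"slide":[-582,-245,50],"turn":[0,0,0]},
    {"slide":[-582,-245,50],"turn":[0,0,0]},
  ],
  jaw=0,
)

```text
clock: 1.43
tool_pos: [469.8, 312.4, 217.5]
tcp_rot: [[-0.973, 0.232, 0.0], [0.232, 0.973, 0.0], [-0.0, 0.001, -1.0]]
wrist_force: [0.4, 1.3, 0.8]
grip_width: -0.0
```

>>> arm_command(
  commands=[
    {"slide":[-197,-81,18],"turn":[0,0,0]},
    {"slide":[-197,-81,18],"turn":[0,0,0]},
    {"slide":[-197,-81,18],"turn":[0,0,0]},
    {"slide":[-197,-81,18],"turn":[0,0,0]},
    {"slide":[-197,-81,18],"turn":[0,0,0]},
    {"slide":[-197,-81,18],"turn":[0,0,0]},
    {"slide":[-197,-81,18],"turn":[0,0,0]},
    {"slide":[-197,-81,18],"turn":[0,0,0]},
  ],
)

```text
clock: 2.1
tool_pos: [640.7, 189.3, 198.9]
tcp_rot: [[-0.972, 0.233, -0.002], [0.233, 0.972, 0.0], [0.002, -0.0, -1.0]]
wrist_force: [-0.4, 0.3, 0.1]
grip_width: 0.3
```

Run:
```python
from h import *
o=sensors.get_obs();print(o["clock"],o["tool_pos"],o["wrist_force"])
im=eyes.get_image("wrist");save(im,"w1")
for n,h in(("blue_winch",0),("blue_post",92),("blue_grip",110)):
    for d in spotter.pinpoint("wrist",n)[:2]: print(n,np.round(d["uv"]),round(d["confidence"],2),np.round(w(im,d["uv"],height=h),1))
```

```text
2.1 [640.684186   189.27843649 198.87076428] [-0.39105128  0.30984583  0.0758226 ]
blue_winch [274.  33.] 0.55 [521.  233.4   0. ]
blue_post [302. 198.] 0.8 [644.1 222.   92. ]
blue_post [271.  33.] 0.73 [532.4 224.1  92. ]
blue_grip [425.  27.] 0.81 [552.7 309.9 110. ]
```

View pics/w1.png

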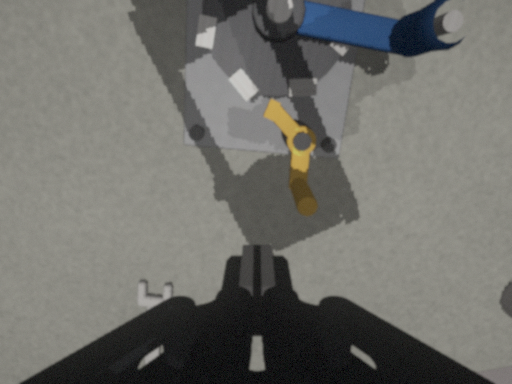

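>>> arm_command(
  commands=[
    {"slide":[0,0,35],"turn":[0,0,0]},
    {"slide":[0,0,70],"turn":[0,0,0]},
    {"slide":[0,0,95],"turn":[0,0,0]},
    {"slide":[0,0,102],"turn":[0,0,0]},
    {"slide":[0,0,102],"turn":[0,0,0]},
    {"slide":[0,0,102],"turn":[0,0,0]},
  ],
)

```text
clock: 2.8
tool_pos: [641.3, 190.3, 98.3]
tcp_rot: [[-0.973, 0.231, 0.001], [0.231, 0.973, 0.0], [-0.001, 0.0, -1.0]]
wrist_force: [0.3, 0.4, 0.9]
grip_width: -0.2
```

>>> arm_command(
  commands=[
    {"slide":[1,4,0],"turn":[0,0,0]},
    {"slide":[2,8,0],"turn":[0,0,0]},
    {"slide":[3,12,0],"turn":[0,0,0]},
    {"slide":[4,15,0],"turn":[0,0,0]},
    {"slide":[4,18,0],"turn":[0,0,0]},
    {"slide":[5,21,0],"turn":[0,0,0]},
    {"slide":[6,24,0],"turn":[0,0,0]},
  ],
)

```text
clock: 3.38
tool_pos: [642.8, 214.4, 98.7]
tcp_rot: [[-0.973, 0.232, 0.004], [0.232, 0.973, 0.0], [-0.004, 0.001, -1.0]]
wrist_force: [2.9, -3.1, 3.7]
grip_width: -0.1
```

Run:
```python
from h import *
o=sensors.get_obs();print(o["clock"],o["tool_pos"],o["wrist_force"])
im=eyes.get_image("wrist");save(im,"w2")
for c in("wrist","side","top"):
  im=eyes.get_image(c)
  for d in spotter.pinpoint(c,"blue_post")[:2]: print(c,np.round(d["uv"]),round(d["confidence"],2),np.round(w(im,d["uv"],height=92),1))
```

```text
3.3833 [642.75004228 214.3573232   98.73067865] [ 2.92802894 -3.09002727  3.7049119 ]
wrist [304. 269.] 0.82 [643.7 236.1  92. ]
side [139. 234.] 0.62 [643.9 238.5  92. ]
side [317. 195.] 0.27 [471.8 -20.2  92. ]
```

>>> arm_command(
  commands=[
    {"slide":[1,3,0],"turn":[0,0,0]},
    {"slide":[2,6,0],"turn":[0,0,0]},
    {"slide":[2,8,0],"turn":[0,0,0]},
    {"slide":[2,10,0],"turn":[0,0,0]},
    {"slide":[2,10,0],"turn":[0,0,0]},
  ],
)

```text
clock: 4.15
tool_pos: [640.6, 224.9, 98.1]
tcp_rot: [[-0.973, 0.231, -0.001], [0.231, 0.973, 0.0], [0.001, 0.0, -1.0]]
wrist_force: [-1.2, -2.9, 8.3]
grip_width: 0.1
```

>>> arm_command(
  commands=[
    {"slide":[1,-5,0],"turn":[0,0,0]},
    {"slide":[0,-14,0],"turn":[0,0,0]},
    {"slide":[0,-14,-30],"turn":[0,0,0]},
    {"slide":[0,-14,-70],"turn":[0,0,0]},
    {"slide":[0,-14,-105],"turn":[0,0,0]},
    {"slide":[0,-14,-105],"turn":[0,0,0]},
  ],
)

```text
clock: 4.65
tool_pos: [641.3, 211.6, 209.7]
tcp_rot: [[-0.973, 0.232, 0.011], [0.232, 0.973, 0.004], [-0.01, 0.006, -1.0]]
wrist_force: [1.2, -0.4, 0.9]
grip_width: -0.2
```

Run:
```python
from h import *
o=sensors.get_obs();print(o["clock"],o["tool_pos"],o["wrist_force"])
im=eyes.get_image("wrist");save(im,"w2")
for c in("wrist","side","top"):
  im=eyes.get_image(c)
  for n,h in(("blue_post",92),("blue_grip",110)):
   for d in spotter.pinpoint(c,n)[:2]: print(c,n,np.round(d["uv"]),round(d["confidence"],2),np.round(w(im,d["uv"],height=h),1))
```

```text
4.65 [641.28643622 211.63859916 209.72260096] [ 1.18529872 -0.37964377  0.86696571]
wrist blue_post [300. 187.] 0.57 [638.8 244.8  92. ]
wrist blue_grip [384.  36.] 0.87 [551.6 311.4 110. ]
side blue_post [132. 241.] 0.87 [639.6 255.7  92. ]
side blue_grip [144. 275.] 0.93 [553.5 312.2 110. ]
side blue_grip [133. 234.] 0.42 [629.2 260.2 110. ]
top blue_post [162. 162.] 0.62 [638.4 248.1  92. ]
```

View pics/w2.png

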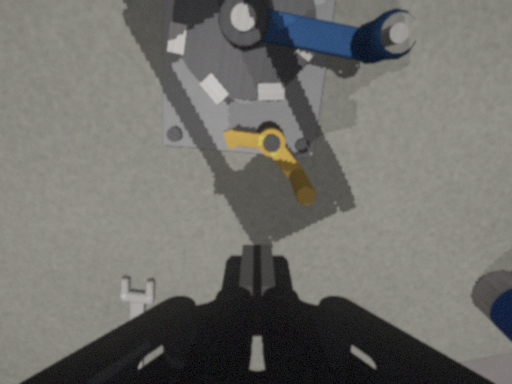

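>>> arm_command(
  commands=[
    {"slide":[110,77,-10],"turn":[0,0,0]},
    {"slide":[110,77,-10],"turn":[0,0,0]},
    {"slide":[110,77,-10],"turn":[0,0,0]},
    {"slide":[110,77,-10],"turn":[0,0,0]},
    {"slide":[110,77,-10],"turn":[0,0,0]},
    {"slide":[110,77,-10],"turn":[0,0,0]},
    {"slide":[110,77,-10],"turn":[0,0,0]},
  ],
  jaw=0.8,
)

```text
clock: 5.73
tool_pos: [549.8, 310.4, 212.2]
tcp_rot: [[-0.973, 0.232, 0.001], [0.232, 0.973, -0.001], [-0.001, -0.001, -1.0]]
wrist_force: [0.0, 0.1, -0.5]
grip_width: 68.4
```

Run:
```python
from h import *
o=sensors.get_obs();print(o["clock"],o["tool_pos"],o["tcp_rot"],o["wrist_force"])
for c in("wrist","side"):
  im=eyes.get_image(c)
  if c=="wrist": save(im,"w3")
  for d in spotter.pinpoint(c,"blue_grip")[:2]: print(c,np.round(d["uv"]),round(d["confidence"],2),np.round(w(im,d["uv"],height=110),1))
```

```text
5.7333 [549.79973619 310.36885151 212.1739564 ] [[-9.72735378e-01  2.31917055e-01  6.04017505e-04]
 [ 2.31916535e-01  9.72735340e-01 -8.24034458e-04]
 [-7.78656818e-04 -6.61485823e-04 -9.99999478e-01]] [ 0.01293213  0.11470763 -0.54134129]
wrist [258. 209.] 0.91 [553.  310.2 110. ]
side [145. 274.] 0.82 [554.1 310.6 110. ]
```

View pics/w3.png

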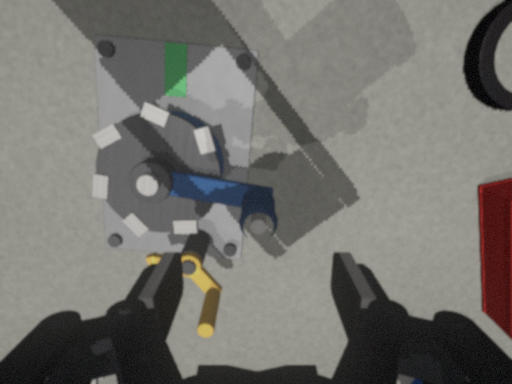

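>>> arm_command(
  commands=[
    {"slide":[-3,1,0],"turn":[0,0,0]},
    {"slide":[-3,1,30],"turn":[0,0,0]},
    {"slide":[-3,1,60],"turn":[0,0,0]},
    {"slide":[-3,1,85],"turn":[0,0,0]},
    {"slide":[-3,1,96],"turn":[0,0,0]},
    {"slide":[-3,1,96],"turn":[0,0,0]},
  ],
)

```text
clock: 6.43
tool_pos: [550.4, 310.0, 113.2]
tcp_rot: [[-0.973, 0.232, -0.006], [0.232, 0.973, -0.003], [0.005, -0.004, -1.0]]
wrist_force: [-0.8, -0.7, -0.7]
grip_width: 68.5
```

>>> arm_command(
  commands=[
    {"slide":[0,0,0],"turn":[0,0,0]},
    {"slide":[0,0,0],"turn":[0,0,0]},
    {"slide":[0,0,0],"turn":[0,0,0]},
    {"slide":[0,0,0],"turn":[0,0,0]},
    {"slide":[0,0,0],"turn":[0,0,0]},
    {"slide":[0,0,0],"turn":[0,0,0]},
    {"slide":[0,0,0],"turn":[0,0,0]},
    {"slide":[0,0,0],"turn":[0,0,0]},
  ],
  jaw=0,
  grip_force=30,
)

```text
clock: 7.1
tool_pos: [552.8, 310.6, 118.6]
tcp_rot: [[-0.973, 0.231, 0.003], [0.231, 0.973, -0.001], [-0.003, -0.0, -1.0]]
wrist_force: [-0.2, -3.9, 5.0]
grip_width: 24.2
```

Run:
```python
from h import *
o=sensors.get_obs();p=o["tool_pos"];print(o["clock"],p,o["wrist_force"],o["grip_width"])
c=np.array([520.8,233.5]);R=o["tcp_rot"];a0=np.arctan2(*(p[:2]-c)[::-1]);r=np.hypot(*(p[:2]-c))
end=np.deg2rad(161.5);print(np.rad2deg(a0),r)
for i in range(1,31):
    a=a0+(end-a0)*i/30; q=np.r_[c+(r+(85-r)*i/30)*np.array([np.cos(a),np.sin(a)]),p[2]]-p
    print(i,np.round(R.T@q,1))
```

```text
7.1 [552.84371045 310.63440284 118.63811916] [-0.20722571 -3.90002242  5.03770042] 24.205513466538285
67.4406842732882 83.52553789795958
1 [ 4.5  0.7 -0. ]
2 [ 9.1  1.1 -0. ]
3 [13.7  1.2 -0. ]
4 [18.2  1.1 -0.1]
5 [22.8  0.8 -0.1]
6 [27.3  0.2 -0.1]
7 [31.9 -0.7 -0.1]
8 [36.3 -1.7 -0.1]
9 [40.7 -3.1 -0.1]
10 [45.  -4.6 -0.1]
11 [49.3 -6.5 -0.1]
12 [53.4 -8.5 -0.2]
13 [ 57.4 -10.8  -0.2]
14 [ 61.3 -13.2  -0.2]
15 [ 65.  -15.9  -0.2]
16 [ 68.6 -18.8  -0.2]
17 [ 72.1 -21.9  -0.2]
18 [ 75.3 -25.2  -0.2]
19 [ 78.4 -28.6  -0.2]
20 [ 81.3 -32.2  -0.2]
21 [ 84.  -36.   -0.2]
22 [ 86.4 -39.9  -0.2]
23 [ 88.7 -43.9  -0.2]
24 [ 90.7 -48.1  -0.3]
25 [ 92.6 -52.4  -0.3]
26 [ 94.1 -56.7  -0.3]
27 [ 95.5 -61.2  -0.3]
28 [ 96.6 -65.7  -0.3]
29 [ 97.4 -70.3  -0.3]
30 [ 98.  -74.9  -0.3]
```

Gripped (24 mm ≈ sleeve). Turn the first third.

>>> arm_command(
  commands=[
    {"slide":[4.5,0.7,0],"turn":[0,0,0]},
    {"slide":[9,1,0],"turn":[0,0,0]},
    {"slide":[13.5,1.2,0],"turn":[0,0,0]},
    {"slide":[18,1.1,0],"turn":[0,0,0]},
    {"slide":[23,0.8,0],"turn":[0,0,0]},
    {"slide":[27,0.2,0],"turn":[0,0,0]},
    {"slide":[32,-0.7,0],"turn":[0,0,0]},
    {"slide":[36,-1.7,0],"turn":[0,0,0]},
    {"slide":[41,-3,0],"turn":[0,0,0]},
    {"slide":[45,-4.6,0],"turn":[0,0,0]},
  ],
)

```text
clock: 7.93
tool_pos: [509.4, 317.0, 118.6]
tcp_rot: [[-0.973, 0.231, 0.006], [0.231, 0.973, 0.0], [-0.006, 0.001, -1.0]]
wrist_force: [3.8, -4.3, 3.5]
grip_width: 24.1
```

>>> arm_command(
  commands=[
    {"slide":[4.3,-2,0],"turn":[0,0,0]},
    {"slide":[8.4,-4,0],"turn":[0,0,0]},
    {"slide":[12.4,-6.2,0],"turn":[0,0,0]},
    {"slide":[16.3,-8.6,0],"turn":[0,0,0]},
    {"slide":[20,-11.3,0],"turn":[0,0,0]},
    {"slide":[23.6,-14.2,0],"turn":[0,0,0]},
    {"slide":[27,-17.3,0],"turn":[0,0,0]},
    {"slide":[30.3,-20.6,0],"turn":[0,0,0]},
    {"slide":[33.4,-24,0],"turn":[0,0,0]},
    {"slide":[36.3,-27.6,0],"turn":[0,0,0]},
  ],
)

```text
clock: 8.77
tool_pos: [468.0, 300.4, 118.6]
tcp_rot: [[-0.973, 0.232, 0.006], [0.232, 0.973, 0.004], [-0.005, 0.005, -1.0]]
wrist_force: [4.0, 0.3, 6.3]
grip_width: 24.6
```

Run:
```python
from h import *
o=sensors.get_obs();p=o["tool_pos"];print(o["clock"],p,o["wrist_force"],o["grip_width"])
c=np.array([520.8,233.5]);d=p[:2]-c;print(np.rad2deg(np.arctan2(d[1],d[0])),np.hypot(*d))
```

```text
8.7667 [467.9821042  300.41450863 118.60032756] [3.96049031 0.32076977 6.3349491 ] 24.552312638697536
128.28523198015705 85.24835237107104
```

>>> arm_command(
  commands=[
    {"slide":[2.7,-3.8,0],"turn":[0,0,0]},
    {"slide":[5.1,-7.7,0],"turn":[0,0,0]},
    {"slide":[7.4,-11.7,0],"turn":[0,0,0]},
    {"slide":[9.4,-15.9,0],"turn":[0,0,0]},
    {"slide":[11.3,-20.2,0],"turn":[0,0,0]},
    {"slide":[12.8,-24.5,0],"turn":[0,0,0]},
    {"slide":[14.2,-29,0],"turn":[0,0,0]},
    {"slide":[15.3,-33.5,0],"turn":[0,0,0]},
    {"slide":[16.1,-38.1,0],"turn":[0,0,0]},
    {"slide":[16.7,-42.7,0],"turn":[0,0,0]},
  ],
)

```text
clock: 9.6
tool_pos: [440.1, 263.6, 118.6]
tcp_rot: [[-0.973, 0.232, 0.003], [0.232, 0.973, 0.005], [-0.002, 0.006, -1.0]]
wrist_force: [-2.2, 3.4, 10.1]
grip_width: 24.1
```

>>> arm_command(
  commands=[
    {"slide":[0,0,0],"turn":[0,0,0]},
    {"slide":[0,0,0],"turn":[0,0,0]},
    {"slide":[0,0,0],"turn":[0,0,0]},
  ],
)

```text
clock: 9.85
tool_pos: [439.7, 262.7, 118.6]
tcp_rot: [[-0.973, 0.232, 0.002], [0.232, 0.973, 0.003], [-0.002, 0.004, -1.0]]
wrist_force: [-2.0, 0.6, 11.2]
grip_width: 24.3
```

Run:
```python
from h import *
o=sensors.get_obs();p=o["tool_pos"];print(o["clock"],p,o["wrist_force"],o["grip_width"])
c=np.array([520.8,233.5]);d=p[:2]-c;print(np.rad2deg(np.arctan2(d[1],d[0])),np.hypot(*d))
```

```text
9.85 [439.72013475 262.69176114 118.55656481] [-2.03559668  0.64781313 11.17720083] 24.284331869682223
160.19924088049993 86.17484243019348
```

>>> arm_command(
  commands=[
    {"slide":[0,-1,0],"turn":[0,0,0]},
    {"slide":[0,-2,0],"turn":[0,0,0]},
    {"slide":[0,-2,0],"turn":[0,0,0]},
    {"slide":[0,-2,0],"turn":[0,0,0]},
  ],
)

```text
clock: 10.18
tool_pos: [439.3, 261.4, 118.6]
tcp_rot: [[-0.973, 0.232, 0.002], [0.232, 0.973, 0.004], [-0.001, 0.005, -1.0]]
wrist_force: [-2.1, 3.3, 10.5]
grip_width: 24.4
```

>>> arm_command(
  commands=[
    {"slide":[0,0,0],"turn":[0,0,0]},
    {"slide":[0,0,0],"turn":[0,0,0]},
    {"slide":[0,0,0],"turn":[0,0,0]},
    {"slide":[0,0,0],"turn":[0,0,0]},
    {"slide":[0,0,0],"turn":[0,0,0]},
    {"slide":[0,0,-30],"turn":[0,0,0]},
    {"slide":[0,0,-70],"turn":[0,0,0]},
    {"slide":[0,0,-105],"turn":[0,0,0]},
    {"slide":[0,0,-120],"turn":[0,0,0]},
    {"slide":[0,0,-120],"turn":[0,0,0]},
  ],
  jaw=0.8,
)

```text
clock: 11.02
tool_pos: [441.4, 260.5, 240.8]
tcp_rot: [[-0.973, 0.232, 0.008], [0.232, 0.973, 0.004], [-0.007, 0.006, -1.0]]
wrist_force: [0.3, 0.2, -0.3]
grip_width: 68.3
```

>>> arm_command(
  commands=[
    {"slide":[130,120,0],"turn":[0,0,0]},
    {"slide":[130,120,0],"turn":[0,0,0]},
    {"slide":[130,120,0],"turn":[0,0,0]},
    {"slide":[130,120,0],"turn":[0,0,0]},
    {"slide":[130,120,0],"turn":[0,0,0]},
    {"slide":[130,120,0],"turn":[0,0,0]},
  ],
)

```text
clock: 11.52
tool_pos: [337.9, 408.0, 235.0]
tcp_rot: [[-0.974, 0.227, -0.002], [0.227, 0.974, -0.001], [0.002, -0.001, -1.0]]
wrist_force: [-0.5, -1.0, -0.6]
grip_width: 68.1
```

Run:
```python
from h import *
o=sensors.get_obs();print(o["clock"],o["tool_pos"],o["wrist_force"])
c0=np.array([520.8,233.5])
for c in("top","side"):
  im=eyes.get_image(c);save(im,c+"2")
  hsv=cv2.cvtColor(im["image"],cv2.COLOR_RGB2HSV)
  v,u=np.mgrid[:384,:512];z=im["range_z"];K=im["intrinsics"]
  P=(np.stack([(u-K[0,2])/K[0,0]*z,(v-K[1,2])/K[1,1]*z,z,np.ones_like(z)],-1)@im["world_from_camera"].T)[...,:3]
  b=(abs(hsv[...,0].astype(int)-110)<12)&(hsv[...,1]>120)&(z>0)&(np.hypot(P[...,0]-c0[0],P[...,1]-c0[1])<75)&(P[...,2]>76)&(P[...,2]<90)
  G=P[b][:,:2]-c0
  if len(G): m=G.mean(0);print(c,"arm",len(G),np.rad2deg(np.arctan2(m[1],m[0])))
  for n,h in(("blue_post",92),("blue_grip",110)):
   for d in spotter.pinpoint(c,n)[:2]:
    q=w(im,d["uv"],height=h);e=q[:2]-c0;print(c,n,np.round(d["uv"]),round(d["confidence"],2),np.round(q,1),np.rad2deg(np.arctan2(e[1],e[0])))
i=[cv2.imread(f"pics/{c}2.png") for c in("top","side")]
cv2.imwrite("pics/f.png",np.hstack([cv2.resize(i[0][130:290,90:250],(400,400)),cv2.resize(i[1][190:384,70:264+70-70],(400,400))]))
```

```text
11.5167 [337.90140614 408.01121167 234.9713971 ] [-0.5269651  -1.01650555 -0.5812886 ]
top arm 200 161.6411833082151
top blue_post [162. 163.] 0.58 [637.2 246.6  92. ] 6.44053839415699
top blue_grip [156. 246.] 0.85 [441.1 258.8 110. ] 162.41879542618324
side arm 75 145.41536825198511
side blue_post [137. 240.] 0.58 [635.5 250.2  92. ] 8.28355945442766
```

View pics/f.png

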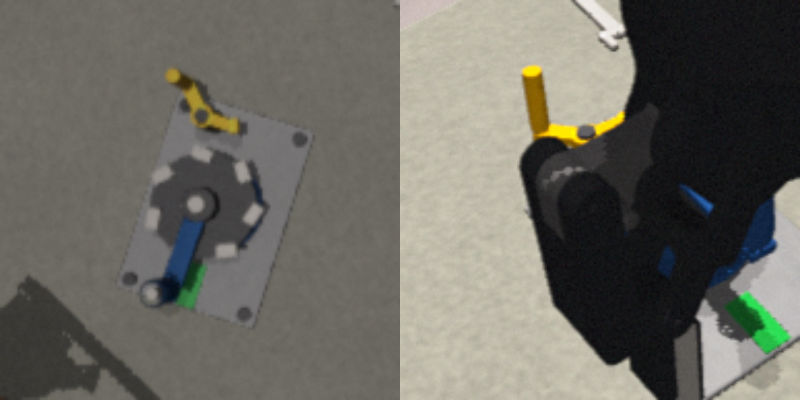

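```bash
python3 -c "
from h import *
print(robot.close_job())"
```

```text
the job is handed in; nothing more can be done
None
```

The job is done and handed in at about 11.6 s on the robot clock.

- **Pawl:** I pushed the blue winch's post counter-clockwise with closed fingers. From the last images it stands at about 0.7 rad, past the 0.25 rad it needs to clear the teeth, and it was still lifted after the crank was turned.
- **Crank:** I then gripped the sleeve and turned the crank backward along its arc. In the top camera the arm lies at 161.6° in world axes, against 161.5° for the stripe. The grip's detected position gave 162.4°.
- **Clearance:** I released the grip, backed off and left the robot touching nothing. The last reported contact force was near zero, and the highest I saw was about 12 N. I never went near the red winch.

Two checks did not fully agree. The side camera gave 145° for the crank arm, because the robot hid most of it, so I disregarded that figure. In the top picture the arm looks beside the stripe, which I put down to its height above the plate, since the depth-based angle matches.

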